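Pair the bedside lamp with its amber switch

TASK

Pair the bedside lamp with its amber switch: press down lightly from above on the dark metal tip at the top of the cone lamp, so that its springy cap gives a little, then press the amber (orange) button on the wooden switch tray all the way down and let it come up again. Use only the fingertips: do not lift, shove or tip the lamp, do not press the blue, green or white buttons, leave everything else on the table where it is, and withdraw.

Things in the scene. Friction and masses are not known exactly. Their poses are not given: they have to be found in the camera images.
- lamp: cone-shaped table lamp, loose, 0.7 to 1.2 kg, standing on two stacked books (stack 40 mm high). Origin: centre of its underside, z up. White round foot 110 mm across and 55 mm high; cream-white cone shade from 170 mm across at 50 mm height to 30 mm across at 195 mm; on top a dark metal push-tip, 32 mm across, from 206 to 230 mm height
- tip_top (a point): centre of the flat top of the lamp's dark metal push-tip (27 mm across), 230 mm above the lamp's underside, about 270 mm above the table; moves down with the tip
- lamp_tip (a joint): how far the lamp's metal tip is pressed down, m: 0 up, 0.010 at its stop. A spring: starts to give at about 1 N, 3.5 N at 5 mm, 6 N at the stop, returns by itself. The lamp notices a press of 3 mm or more; more than 20 N on the lamp is too hard
- books: the two books under the lamp, fixed, lower one 160 x 210 mm, together 40 mm high. Origin: centre of the underside, on the table; z up
- tray: dark wooden switch tray, fixed, 136 x 136 x 10 mm, with four round push-button switches in a square, 62 mm apart (31 mm either way from the tray's centre along its x and y). Which colour is in which corner varies. Each has a grey housing with a coloured cap. Origin: centre of the underside; z up
- amber_base: the amber switch as a whole: grey round housing 46 mm across and 12 mm high, fixed on the tray, with its orange cap rising to 23 mm above the housing's underside. Origin: centre of the underside, on the tray
- amber_top (a point): centre of the top face of the amber (orange) push button's cap (cap 30 mm in diameter, pressed straight down); moves down with the cap
- amber (a joint): how far the amber button's cap is pressed down, m: 0 up, 0.007 fully down; a spring, fully down at about 4 N, returns by itself; it counts as pressed from 5 mm down
- mug: blue ceramic mug, loose, 76 mm across, 85 mm high, origin centre of underside, handle at its +y
- clock: wooden alarm clock, loose, 45 x 100 x 70 mm high, origin centre of underside
- remote: slim silver remote control, loose, 140 x 36 x 12 mm, long along its x, origin centre of underside
- cream: small amber glass cream jar with white cap, loose, 44 mm across, 45 mm high, origin centre of underside
- glasses_case: brown spectacles case, loose, 65 x 160 x 42 mm high, long along its y, origin centre of underside
- blue_top (a point): centre of the top face of the blue push button's cap (cap 30 mm in diameter, pressed straight down); moves down with the cap
- blue (a joint): how far the blue button's cap is pressed down, m: 0 up, 0.007 fully down; a spring, fully down at about 4 N, returns by itself; to be left alone
- green_top (a point): centre of the top face of the green push button's cap (cap 30 mm in diameter, pressed straight down); moves down with the cap
- green (a joint): how far the green button's cap is pressed down, m: 0 up, 0.007 fully down; a spring, fully down at about 4 N, returns by itself; to be left alone
- white_top (a point): centre of the top face of the white push button's cap (cap 30 mm in diameter, pressed straight down); moves down with the cap
- white (a joint): how far the white button's cap is pressed down, m: 0 up, 0.007 fully down; a spring, fully down at about 4 N, returns by itself; to be left alone
There are look-alikes about, which are no part of the job. Of the things like the lamp, leave any that is yellow; of the rest the larger one is meant.

How it is judged:
On the way, in this order (a step that is already met when the one before it is completed fails the run):
1. the lamp's metal tip is pressed at least 3 mm by the fingertips (value of joint lamp_tip above 0.003 m and contact force between the fingers and lamp above 0.5 N), for 0.04 s.
2. after that the amber button is pressed at least 5 mm down by the fingertips (value of joint amber above 0.005 m and contact force between the fingers and amber_base above 0.5 N and value of joint lamp_tip below 0.001 m), for 0.04 s.
At the end, for the whole second after the job is handed in: Tip and all buttons are up again; the lamp stands upright (within 0.05 rad), at rest, within 15 mm of where it was; mug, clock, remote, cream jar and glasses case are within 20 mm of where they were (value of joint each of lamp_tip, amber, blue, green, white below 0.001 m and distance of lamp from where it was at the start of the episode below 0.015 m and angle between lamp's own z axis and vertical below 0.05 rad and linear speed of lamp below 0.02 m/s and distance of each of mug, clock, remote, cream, glasses_case from where it was at the start of the episode below 0.02 m); the robot touches nothing.
It fails at once if more than 20 N on the lamp (a light touch only) (contact force between the arm and lamp above 20 N).
It fails at once if lamp shoved or lifted more than 15 mm, or tipped more than 0.2 rad (distance of lamp from where it was at the start of the episode above 0.015 m or angle between lamp's own z axis and vertical above 0.2 rad).
It fails at once if the blue, green or white button pressed 2 mm or more (value of joint any of blue, green, white above 0.002 m).
It fails at once if a bystander moved more than 20 mm (distance of any of mug, clock, remote, cream, glasses_case from where it was at the start of the episode above 0.02 m).
It also fails if it takes over 48 s, if anything falls off the work surface, if the arm or the gripper's body presses on something with over 40 N, if the wrist force passes 120 N, or if a joint passes its speed limit or range.

ROBOT

A 7-joint arm with a two-finger parallel gripper is mounted at the origin on the work surface. World frame = base frame: x ahead of the robot, y to its left, z up, the work surface at z = 0. Lengths are in m, angles in rad, forces in N, time in s.
With the tool pointing down it reaches from about 0.425 to 0.875 m from the base axis. Payload 4.7 kg.
Tool frame: the origin (TCP) lies between the finger pads; the fingertips stand 8 mm ahead of it and the grasp point (between the pads) lies 11 mm behind it (r.tcp_to_tips is the distance from the TCP to the fingertips, in m); z points along the fingers, y is the line along which they close (so a half turn about z gives the same grasp; the last joint's range is limited). The gripper opens to 85 mm and grips with 20 to 120 N. Pads are 22 mm wide; open, the fingers measure 114 mm over their backs; the gripper's body (76 mm by 85 mm) begins 54 mm behind the grasp point. The pads swing forward as they close: fully open they stand 13 mm farther back than shut.
Start: joints at [1.21, 0.321, -0.07, 1.45, 0.023, 1.371, -0.057], TCP at [0.238, -0.605, 0.239] pointing down, gripper open.
Joint ranges: [-2.86, 2.86], [-0.3, 2.09], [-1.38, 1.24], [0.06, 2.45], [-1.56, 4.7], [0.09, 2.05], [-2.69, 2.69]. Speed limits (rad/s): [2.57, 2.57, 3.14, 3.14, 3.14, 3.14, 3.14].

INTERFACE

Orientations are given as a unit quaternion [w, x, y, z].
In Python, from bench import r, viewer, job gives the robot as it stands.
- The arm moves only by the shell command python3 -m pendant 'ROWS' [FORCE]. ROWS is JSON, a list of rows, each an object of numbers: "x", "y", "z": the shift along the tool's x, y, z in m; "ax", "ay", "az": the turn, a rotation vector about the tool's x, y, z in degrees; "claw": the closure, from 0 (fully open) to 1 (shut). In form: [{"x": .., "y": .., "z": .., "ax": .., "ay": .., "az": .., "claw": ..}, ...]. A call has 1 to 10 rows; each row shifts and turns the commanded pose from where the row before left it, along the tool's axes as they then stand; what a row does not reach is not made up. A row lasts 1/10 s, in which the tool goes at most 50 mm and 8.59 degrees, less where a joint would pass 70% of its speed; a pose out of reach is approached as far as the arm can. A call is refused whole if a number of a shift passes 0.05 or a number of a turn 8.59, either way. A call with a gripper value outside its range is refused whole. The fingers move at their own pace and stop on an object; FORCE is the grip in N (left out, the last holds). Time passes only in rows, so rows that do not move let the fingers close. It gives the time, the measured TCP pose, the force, the opening and the grip force at its end, in the units of the state.
- r.get_state(): the state, without advancing time (a new reading comes with each control period).
- viewer.camera(name): name is "scene" or "top" or "wrist"; returns (picture, depth): 384x512x3 uint8, red, green, blue; 384x512 float32, m along the optical axis (not along the pixel's ray), 0 where there is no reading.
- viewer.calibration(name): a dict with "fx", "fy", "cx", "cy" (pixels), "R" (3x3) and "t" (3): a world point X has camera coordinates R X + t. Camera axes: x right, y down, z forward; pixel columns grow to the right and rows downward; lengths in m; the calibration is good to about 2 mm. A picture is of the moment at which its call begins: read the wrist's pose just before it. calibration takes no time and is no camera call; for the wrist camera it gives the pose at the moment of the call.
- job.job_done(): hands the job in; it is judged then, once.
The state is a dict: "time_s": time; "qpos": joint angles; "dq": joint speeds; "joint_efforts": joint torques, N m; "position": TCP position; "tcp_rot": TCP orientation; "force": force on the tool from outside, world axes, zero at the start; "ft_torque": the same for the moment, N m; "width": finger opening in m; "gripper_force": force on a finger pad.
Only numpy, scipy, OpenCV 4.12 (cv2) and the standard library are available. Lean on these libraries where they do the work, as an engineer would, in place of code of your own. Each camera call takes 0.05 s, during which the arm holds its last target. There are 200 camera calls.

## Working session

There is one attempt and no reset: what is moved stays moved. The work goes in short steps, Python scripts to look and compute and a shell command to move; the robot and the scene stay as the last step left them, time stands still between calls to the robot, and variables do not carry over. Pictures are saved under pics/ and viewed, at most 10 in all, crops included, and the job is handed in when it is done.

```bash
mkdir -p pics; cat > h.py <<'E'
import numpy as np, cv2
from bench import r, viewer, job
def shot(n):
    c=viewer.calibration(n); im,d=viewer.camera(n); return im,d,c
def pts(d,c):
    v,u=np.indices(d.shape); P=np.stack([(u-c['cx'])/c['fx']*d,(v-c['cy'])/c['fy']*d,d],-1)
    return (P-np.array(c['t']))@np.array(c['R'])
E
python3 - <<'E'
from h import *
s=r.get_state(); print({k:np.round(v,3) for k,v in s.items()}, r.tcp_to_tips)
for n in('scene','top'):
    im,d,c=shot(n); np.savez(n+'.npz',im=im,d=d,**c); cv2.imwrite(f'pics/{n}.png',im[...,::-1])
    print(n,np.round(-np.array(c['R']).T@np.array(c['t']),3))
E
```

```text
{'time_s': np.float64(0.0), 'qpos': array([ 1.21 ,  0.322, -0.07 ,  1.452,  0.023,  1.371, -0.057]), 'dq': array([-0.   ,  0.001,  0.001, -0.   ,  0.   ,  0.001,  0.001]), 'joint_efforts': array([-1.0000e-03, -4.9359e+01, -3.8300e-01, -3.1433e+01,  1.3000e-02,
        1.1000e-02,  0.0000e+00]), 'position': array([ 0.238, -0.604,  0.238]), 'tcp_rot': array([-0.001,  0.982,  0.186, -0.   ]), 'force': array([ 0.275, -1.016,  1.586]), 'ft_torque': array([-0.024,  0.002,  0.012]), 'gripper_force': np.float64(0.0), 'width': np.float64(0.085)} 0.008
scene [ 1.329 -0.169  1.024]
top [ 0.356 -0.004  1.485]
```

View pics/scene.png

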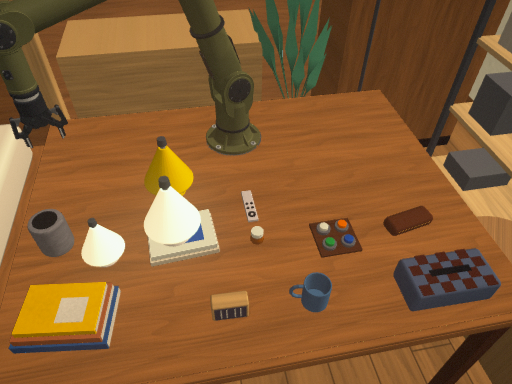

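View pics/top.png

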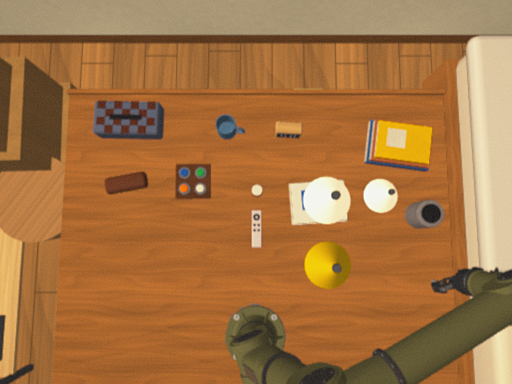

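The scene view shows the white lamp on the books with its tip at about (165,183), and the amber cap at (342,224). In the top view the tip is at (336,195) and amber at (184,188). The yellow lamp and the small white lamp are the decoys.

```bash
cat >> h.py <<'E'
def ray(u,v,c,z):
    R,t=np.array(c['R']),np.array(c['t']); o=-R.T@t; k=R.T@np.array([(u-c['cx'])/c['fx'],(v-c['cy'])/c['fy'],1])
    return o+k*(z-o[2])/k[2]
E
python3 - <<'E'
from h import *
boxes={'scene':dict(tip=(150,170,182,192),amb=(330,215,355,232)),'top':dict(tip=(325,185,347,207),amb=(176,180,192,195))}
for n in boxes:
    z=np.load(n+'.npz'); im,d=z['im'].astype(int),z['d']; P=pts(d,z)
    for k,(a,b,c_,e) in boxes[n].items():
        s=im[b:e,a:c_]; 
        m=(s.max(-1)<110) if k=='tip' else ((s[...,0]>170)&(s[...,2]<90)&(s[...,0]-s[...,2]>110))
        Q=P[b:e,a:c_]; h=(0.27 if k=='tip' else .033)
        mt=m&(abs(Q[...,2]-h)<.007)
        for nm,mm in(('all',m),('topface',mt)):
            v,u=np.nonzero(mm)
            if len(u): u,v=u.mean()+a,v.mean()+b; print(n,k,nm,mm.sum(),np.round((u,v),1),'ray',np.round(ray(u,v,z,h),4),'depth mean',np.round(Q[mm].mean(0),4),'ext',np.round(np.ptp(Q[mm],axis=0),3))
# tray, other objects height profile near path
z=np.load('top.npz');P=pts(z['d'],z)
for nm,(u,v) in dict(blue=(184,172),green=(200,172),white=(200,188),mug=(227,127),cream=(257,190),remote=(256,229),yel=(337,268),small=(392,192),case=(126,183)).items(): print(nm,np.round(P[v,u],3))
E
```

```text
scene tip all 121 [163.7 182.3] ray [ 0.5166 -0.256   0.27  ] depth mean [ 0.5064 -0.2571  0.2605] ext [0.028 0.028 0.035]
scene tip topface 61 [163.2 179.4] ray [ 0.5051 -0.2568  0.27  ] depth mean [ 0.5023 -0.2571  0.2675] ext [0.024 0.025 0.008]
scene amb all 51 [342.2 222.9] ray [0.555  0.2733 0.033 ] depth mean [0.5528 0.2745 0.0302] ext [0.027 0.032 0.016]
scene amb topface 48 [342.  222.7] ray [0.5543 0.2729 0.033 ] depth mean [0.5525 0.2739 0.0307] ext [0.027 0.025 0.008]
top tip all 50 [335.3 194.8] ray [ 0.4976 -0.2559  0.27  ] depth mean [ 0.4977 -0.2562  0.2687] ext [0.023 0.023 0.017]
top tip topface 48 [335.4 194.7] ray [ 0.4979 -0.2563  0.27  ] depth mean [ 0.498  -0.2565  0.2691] ext [0.023 0.023 0.013]
top amb all 50 [183.3 187.9] ray [0.5508 0.2721 0.033 ] depth mean [0.551  0.2724 0.0317] ext [0.028 0.029 0.02 ]
top amb topface 43 [183.3 188. ] ray [0.5503 0.2721 0.033 ] depth mean [0.5504 0.2723 0.0322] ext [0.024 0.028 0.011]
blue [0.613 0.272 0.029]
green [0.613 0.21  0.03 ]
white [0.551 0.209 0.031]
mug [0.795 0.11  0.012]
cream [ 0.542 -0.008  0.043]
remote [ 0.396 -0.005  0.012]
yel [ 0.266 -0.265  0.229]
small [ 0.519 -0.47   0.173]
case [0.568 0.488 0.043]
```

```bash
python3 -m pendant '[{"z":-0.04,"claw":1},{"z":-0.04,"claw":1},{"z":-0.03,"claw":1},{"x":0.03,"y":-0.018,"claw":1},{"x":0.03,"y":-0.018,"claw":1},{"x":0.03,"y":-0.018,"claw":1},{"x":0.03,"y":-0.018,"claw":1},{"x":0.03,"y":-0.018,"claw":1},{"x":0.03,"y":-0.018,"claw":1},{"claw":1}]' 20; cat > d.py <<'E'
import sys; from h import *
from scipy.spatial.transform import Rotation as Ro
s=r.get_state(); g=np.array([float(a) for a in sys.argv[1:4]])
R=Ro.from_quat(np.roll(s['tcp_rot'],-1)); print(s['time_s'],np.round(s['position'],4),'tips',np.round(s['position']+R.as_matrix()[:,2]*.008,4),'tool shift for tips',np.round(R.inv().apply(g-s['position'])-[0,0,.008],4),'F',np.round(s['force'],2),'w',s['width'],'zaxis',np.round(R.as_matrix()[:,2],3))
E
python3 d.py 0.499 -0.2565 0.270
```

```text
0.1 [ 0.2377 -0.6045  0.2383] tips [ 0.2377 -0.6045  0.2303] tool shift for tips [ 0.3705 -0.2282 -0.0393] F [-0.1  -0.12 -0.  ] w 0.08547303845609604 zaxis [-0.001  0.002 -1.   ]schema error: expected keys x, y, z, ax, ay, az, claw
```

All keys are required in every row.

```bash
python3 -m pendant '[{"x":0,"y":0,"z":-0.04,"ax":0,"ay":0,"az":0,"claw":1},{"x":0,"y":0,"z":-0.04,"ax":0,"ay":0,"az":0,"claw":1},{"x":0,"y":0,"z":-0.03,"ax":0,"ay":0,"az":0,"claw":1},{"x":0.03,"y":-0.018,"z":0,"ax":0,"ay":0,"az":0,"claw":1},{"x":0.03,"y":-0.018,"z":0,"ax":0,"ay":0,"az":0,"claw":1},{"x":0.03,"y":-0.018,"z":0,"ax":0,"ay":0,"az":0,"claw":1},{"x":0.03,"y":-0.018,"z":0,"ax":0,"ay":0,"az":0,"claw":1},{"x":0.03,"y":-0.018,"z":0,"ax":0,"ay":0,"az":0,"claw":1},{"x":0.03,"y":-0.018,"z":0,"ax":0,"ay":0,"az":0,"claw":1},{"x":0,"y":0,"z":0,"ax":0,"ay":0,"az":0,"claw":1}]' 20; python3 d.py 0.499 -0.2565 0.270
```

```text
time_s: 1.1
position: [0.3706, -0.4331, 0.3494]
tcp_rot: [-0.001, 0.982, 0.191, 0.001]
force: [-0.0, 0.0, 0.7]
width: 0.0
gripper_force: 0.0
1.1 [ 0.3706 -0.4331  0.3494] tips [ 0.3706 -0.4331  0.3414] tool shift for tips [ 0.1851 -0.1154  0.0721] F [-0.05  0.05  0.66] w 3.9944416567158435e-05 zaxis [ 0.002  0.002 -1.   ]
```

Working well. I'll go to about 40 mm above the tip.

```bash
python3 -m pendant '[{"x":0.03,"y":-0.019,"z":0,"ax":0,"ay":0,"az":0,"claw":1},{"x":0.03,"y":-0.019,"z":0,"ax":0,"ay":0,"az":0,"claw":1},{"x":0.03,"y":-0.019,"z":0,"ax":0,"ay":0,"az":0,"claw":1},{"x":0.03,"y":-0.019,"z":0,"ax":0,"ay":0,"az":0,"claw":1},{"x":0.03,"y":-0.019,"z":0,"ax":0,"ay":0,"az":0,"claw":1},{"x":0.02,"y":-0.013,"z":0.01,"ax":0,"ay":0,"az":0,"claw":1},{"x":0.015,"y":-0.0074,"z":0.02,"ax":0,"ay":0,"az":0,"claw":1},{"x":0,"y":0,"z":0,"ax":0,"ay":0,"az":0,"claw":1},{"x":0,"y":0,"z":0,"ax":0,"ay":0,"az":0,"claw":1}]' >/dev/null; python3 d.py 0.499 -0.2565 0.270
python3 - <<'E'
from h import *
a=[]
for n in('scene','wrist'):
    im,d,c=shot(n); np.savez(n+'2.npz',im=im,d=d,**c); a.append(cv2.resize(im[90:282,60:316] if n=='scene' else im,(512,384)))
cv2.imwrite('pics/b.png',cv2.resize(np.hstack(a)[...,::-1],(800,300)))
E
```

```text
2.0 [ 0.495  -0.2643  0.319 ] tips [ 0.495  -0.2643  0.311 ] tool shift for tips [ 0.0066 -0.0058  0.041 ] F [0.65 0.02 0.51] w -7.350968151178755e-05 zaxis [-0.002 -0.    -1.   ]
```

View pics/b.png

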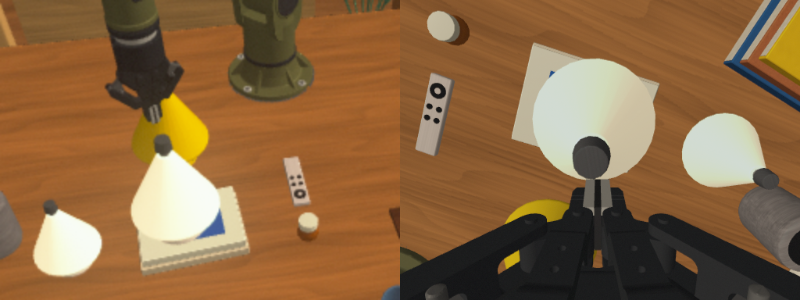

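The left half (scene) shows the shut fingers above and slightly behind the tip. The right half (wrist) shows the tip face near (590,159), which is wrist pixel (244,203). I'll refine the tip position from this view.

```bash
python3 - <<'E'
from h import *
z=np.load('wrist2.npz'); im=z['im'].astype(int); P=pts(z['d'],z)
b,e,a,c=165,235,210,280
m=(im[b:e,a:c].max(-1)<130)&(abs(P[b:e,a:c,2]-.27)<.006); Q=P[b:e,a:c]
n,l,st,ce=cv2.connectedComponentsWithStats(m.astype('uint8'))
for i in range(1,n):
    if st[i,4]>80: k=l==i; print(st[i],ce[i]+[a,b],np.round(Q[k].mean(0),4),np.round((Q[k].min(0)+Q[k].max(0))/2,4),np.round(np.ptp(Q[k],axis=0),4),np.round(ray(*(ce[i]+[a,b]),z,.27),4))
E
python3 d.py 0.499 -0.2565 0.270
```

```text
[  11   17   47   47 1719] [244.1646306  205.22047702] [ 0.5001 -0.2581  0.2706] [ 0.4989 -0.2583  0.2685] [0.0275 0.0272 0.0089] [ 0.5    -0.2581  0.27  ]
2.1 [ 0.4951 -0.2653  0.3201] tips [ 0.4951 -0.2653  0.3121] tool shift for tips [ 0.0069 -0.0069  0.0421] F [0.41 0.44 0.1 ] w 1.1867522511949303e-05 zaxis [ 0.    -0.001 -1.   ]
```

```bash
python3 -m pendant '[{"x":0.007,"y":-0.006,"z":0,"ax":0,"ay":0,"az":0,"claw":1},{"x":0,"y":0,"z":0.012,"ax":0,"ay":0,"az":0,"claw":1},{"x":0,"y":0,"z":0.012,"ax":0,"ay":0,"az":0,"claw":1},{"x":0,"y":0,"z":0.008,"ax":0,"ay":0,"az":0,"claw":1},{"x":0,"y":0,"z":0,"ax":0,"ay":0,"az":0,"claw":1},{"x":0,"y":0,"z":0,"ax":0,"ay":0,"az":0,"claw":1}]' >/dev/null; python3 d.py 0.4995 -0.2575 0.270
```

```text
2.7 [ 0.4999 -0.2553  0.2869] tips [ 0.4999 -0.2553  0.2789] tool shift for tips [-0.0012  0.0019  0.0089] F [0.74 0.15 0.88] w -0.00014500555519824293 zaxis [-0.001  0.    -1.   ]
```

```bash
python3 -m pendant '[{"x":-0.001,"y":0.002,"z":0.005,"ax":0,"ay":0,"az":0,"claw":1},{"x":0,"y":0,"z":0.004,"ax":0,"ay":0,"az":0,"claw":1},{"x":0,"y":0,"z":0.003,"ax":0,"ay":0,"az":0,"claw":1},{"x":0,"y":0,"z":0.002,"ax":0,"ay":0,"az":0,"claw":1},{"x":0,"y":0,"z":0,"ax":0,"ay":0,"az":0,"claw":1},{"x":0,"y":0,"z":0,"ax":0,"ay":0,"az":0,"claw":1}]' >/dev/null; python3 d.py 0.4995 -0.2575 0.270
```

```text
3.3 [ 0.5    -0.2579  0.2738] tips [ 0.5    -0.2579  0.2658] tool shift for tips [-0.0003 -0.0006 -0.0042] F [-0.88 -0.73  2.16] w 5.607810216256822e-05 zaxis [ 0.    -0.001 -1.   ]
```

```bash
python3 -m pendant '[{"x":0,"y":0,"z":0.0015,"ax":0,"ay":0,"az":0,"claw":1},{"x":0,"y":0,"z":0.001,"ax":0,"ay":0,"az":0,"claw":1},{"x":0,"y":0,"z":0,"ax":0,"ay":0,"az":0,"claw":1},{"x":0,"y":0,"z":0,"ax":0,"ay":0,"az":0,"claw":1}]' ; python3 d.py 0.4995 -0.2575 0.270
```

```text
time_s: 3.7
position: [0.5, -0.2579, 0.2711]
tcp_rot: [0.0, 0.983, 0.186, 0.0]
force: [-0.2, -1.9, 4.5]
width: -0.0001
gripper_force: 2.1
3.7 [ 0.5    -0.2579  0.2711] tips [ 0.5    -0.2579  0.2631] tool shift for tips [-0.0003 -0.0005 -0.0069] F [-0.17 -1.89  4.49] w -0.00012316233892955127 zaxis [ 0.    -0.001 -1.   ]
```

```bash
python3 - <<'E'
from h import *
F=[]
for i in range(6): viewer.camera('wrist'); s=r.get_state(); F.append(np.r_[s['force'],s['position'][2]])
print(np.round(F,3).tolist(), np.mean(F,0))
im,d,c=shot('wrist'); P=pts(d,c); np.savez('w3.npz',im=im,d=d,**c); cv2.imwrite('pics/c.png',im[...,::-1])
E
```

```text
[[-0.369, -1.842, 4.011, 0.271], [-0.777, -1.32, 4.065, 0.271], [0.052, -2.56, 4.591, 0.271], [-0.434, -2.805, 4.313, 0.271], [-0.134, -3.346, 4.625, 0.271], [-1.249, -2.615, 3.766, 0.271]] [-0.48520987 -2.41470458  4.22854153  0.2709902 ]
```

View pics/c.png

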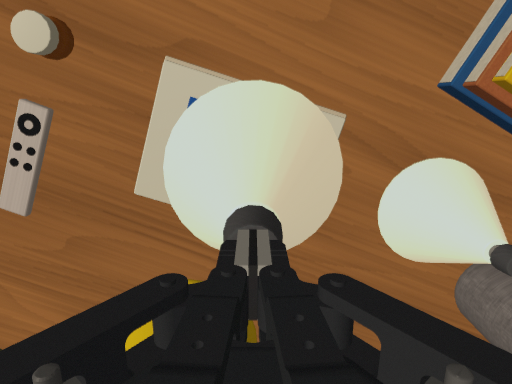

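The fingertips sit on the tip around (253,235), pressing at about 4.2 N. That means about 6 mm of travel, so the press counts. Now I'll retreat and cross to the amber button.

```bash
python3 -m pendant '[{"x":0,"y":0,"z":-0.01,"ax":0,"ay":0,"az":0,"claw":1},{"x":0,"y":0,"z":-0.02,"ax":0,"ay":0,"az":0,"claw":1},{"x":0,"y":0,"z":-0.03,"ax":0,"ay":0,"az":0,"claw":1},{"x":0.008,"y":-0.016,"z":-0.01,"ax":0,"ay":0,"az":0,"claw":1},{"x":0.015,"y":-0.03,"z":0,"ax":0,"ay":0,"az":0,"claw":1},{"x":0.015,"y":-0.03,"z":0,"ax":0,"ay":0,"az":0,"claw":1},{"x":0.015,"y":-0.03,"z":0,"ax":0,"ay":0,"az":0,"claw":1},{"x":0.015,"y":-0.03,"z":0,"ax":0,"ay":0,"az":0,"claw":1},{"x":0.015,"y":-0.03,"z":0,"ax":0,"ay":0,"az":0,"claw":1},{"x":0.015,"y":-0.03,"z":0,"ax":0,"ay":0,"az":0,"claw":1}]' ; python3 d.py 0.551 0.2725 0.033
```

```text
time_s: 5.05
position: [0.5185, -0.0353, 0.3399]
tcp_rot: [-0.001, 0.982, 0.187, -0.001]
force: [-0.7, -0.7, 0.8]
width: -0.0
gripper_force: 0.0
5.05 [ 0.5185 -0.0353  0.3399] tips [ 0.5184 -0.0353  0.3319] tool shift for tips [ 0.144  -0.2736  0.2993] F [-0.72 -0.73  0.77] w -9.691447274267226e-06 zaxis [-0.002  0.001 -1.   ]
```

```bash
python3 -m pendant '[{"x":0.016,"y":-0.03,"z":0,"ax":0,"ay":0,"az":0,"claw":1},{"x":0.016,"y":-0.03,"z":0,"ax":0,"ay":0,"az":0,"claw":1},{"x":0.016,"y":-0.03,"z":0,"ax":0,"ay":0,"az":0,"claw":1},{"x":0.016,"y":-0.03,"z":0.02,"ax":0,"ay":0,"az":0,"claw":1},{"x":0.016,"y":-0.03,"z":0.03,"ax":0,"ay":0,"az":0,"claw":1},{"x":0.016,"y":-0.03,"z":0.03,"ax":0,"ay":0,"az":0,"claw":1},{"x":0.016,"y":-0.03,"z":0.03,"ax":0,"ay":0,"az":0,"claw":1},{"x":0.015,"y":-0.025,"z":0.03,"ax":0,"ay":0,"az":0,"claw":1},{"x":0.01,"y":-0.025,"z":0.03,"ax":0,"ay":0,"az":0,"claw":1},{"x":0,"y":0,"z":0.03,"ax":0,"ay":0,"az":0,"claw":1}]' >/dev/null; python3 d.py 0.551 0.2725 0.033
```

```text
6.05 [0.5477 0.2602 0.1391] tips [0.5477 0.2603 0.1311] tool shift for tips [ 0.0078 -0.0096  0.0982] F [0.75 0.71 0.77] w 0.0002726893295534607 zaxis [-0.003  0.004 -1.   ]
```

```bash
python3 -m pendant '[{"x":0.006,"y":-0.008,"z":0.02,"ax":0,"ay":0,"az":0,"claw":1},{"x":0,"y":0,"z":0.02,"ax":0,"ay":0,"az":0,"claw":1},{"x":0,"y":0,"z":0.01,"ax":0,"ay":0,"az":0,"claw":1},{"x":0,"y":0,"z":0,"ax":0,"ay":0,"az":0,"claw":1},{"x":0,"y":0,"z":0,"ax":0,"ay":0,"az":0,"claw":1}]' >/dev/null
python3 - <<'E'
from h import *
im,d,c=shot('wrist'); P=pts(d,c); cv2.imwrite('pics/d.png',im[...,::-1]); s=im.astype(int)
m=(s[...,0]>150)&(s[...,2]<90)&(s[...,0]-s[...,2]>110)&(abs(P[...,2]-.033)<.005)
n,l,st,ce=cv2.connectedComponentsWithStats(m.astype('uint8'))
for i in range(1,n):
    if st[i,4]>150: k=l==i; print(st[i],ce[i],np.round(P[k].mean(0),4),np.round((P[k].min(0)+P[k].max(0))/2,4),np.round(np.ptp(P[k],axis=0),4),np.round(ray(*ce[i],c,.033),4))
E
python3 d.py 0.551 0.2725 0.033
```

```text
[ 211  188   48   47 1696] [234.14799528 210.2682783 ] [0.5513 0.2739 0.0337] [0.5501 0.2734 0.032 ] [0.0289 0.0289 0.0079] [0.5512 0.2739 0.033 ]
6.6 [0.5546 0.2631 0.0919] tips [0.5546 0.2631 0.0839] tool shift for tips [ 0.0001 -0.0101  0.0509] F [ 0.59 -0.29  0.55] w -7.263548698626358e-05 zaxis [ 0.001  0.001 -1.   ]
```

View pics/d.png

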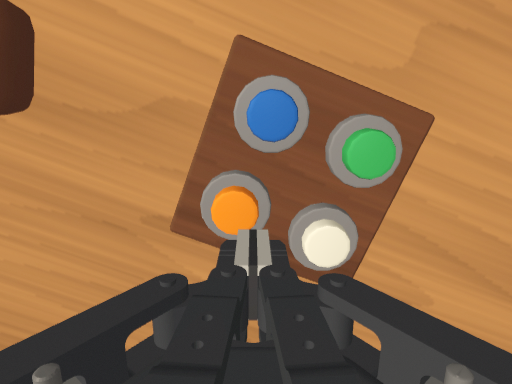

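The orange cap is at (234,210) with white beside it at (326,243). That puts the amber top at (0.551, 0.2735), so I need about 11 mm along tool −y.

```bash
python3 -m pendant '[{"x":0,"y":-0.011,"z":0,"ax":0,"ay":0,"az":0,"claw":1},{"x":0,"y":0,"z":0.015,"ax":0,"ay":0,"az":0,"claw":1},{"x":0,"y":0,"z":0.015,"ax":0,"ay":0,"az":0,"claw":1},{"x":0,"y":0,"z":0.008,"ax":0,"ay":0,"az":0,"claw":1},{"x":0,"y":0,"z":0,"ax":0,"ay":0,"az":0,"claw":1},{"x":0,"y":0,"z":0,"ax":0,"ay":0,"az":0,"claw":1}]' >/dev/null; python3 d.py 0.551 0.2735 0.033
```

```text
7.2 [0.5501 0.2725 0.0522] tips [0.5501 0.2725 0.0442] tool shift for tips [ 0.0012 -0.0006  0.0112] F [ 0.17  0.06 -0.79] w 3.2931713943986884e-05 zaxis [-0.001 -0.    -1.   ]
```

```bash
python3 -m pendant '[{"x":0.001,"y":-0.0005,"z":0.006,"ax":0,"ay":0,"az":0,"claw":1},{"x":0,"y":0,"z":0.005,"ax":0,"ay":0,"az":0,"claw":1},{"x":0,"y":0,"z":0.004,"ax":0,"ay":0,"az":0,"claw":1},{"x":0,"y":0,"z":0.003,"ax":0,"ay":0,"az":0,"claw":1},{"x":0,"y":0,"z":0,"ax":0,"ay":0,"az":0,"claw":1},{"x":0,"y":0,"z":0,"ax":0,"ay":0,"az":0,"claw":1}]' ; python3 d.py 0.551 0.2735 0.033
```

```text
time_s: 7.8
position: [0.5514, 0.2737, 0.0352]
tcp_rot: [0.0, 0.982, 0.186, 0.0]
force: [1.4, -1.2, 4.1]
width: 0.0
gripper_force: 1.7
7.8 [0.5514 0.2737 0.0352] tips [0.5514 0.2737 0.0272] tool shift for tips [-0.0004  0.0001 -0.0058] F [ 1.35 -1.23  4.08] w 2.0331513472791222e-05 zaxis [ 0.001  0.    -1.   ]
```

Depth is about 6 mm; I'll press on to the stop, confirmed by the force rise.

```bash
python3 -m pendant '[{"x":0,"y":0,"z":0.001,"ax":0,"ay":0,"az":0,"claw":1},{"x":0,"y":0,"z":0.001,"ax":0,"ay":0,"az":0,"claw":1},{"x":0,"y":0,"z":0,"ax":0,"ay":0,"az":0,"claw":1},{"x":0,"y":0,"z":0,"ax":0,"ay":0,"az":0,"claw":1}]' ; python3 d.py 0.551 0.2735 0.033
```

```text
time_s: 8.2
position: [0.5514, 0.2737, 0.034]
tcp_rot: [0.0, 0.982, 0.186, 0.0]
force: [-1.6, -1.4, 10.3]
width: 0.0001
gripper_force: 4.7
8.2 [0.5514 0.2737 0.034 ] tips [0.5514 0.2737 0.026 ] tool shift for tips [-0.0005  0.0001 -0.007 ] F [-1.6  -1.4  10.34] w 0.00011258762521762627 zaxis [ 0.001 -0.    -1.   ]
```

The button is at its stop (10 N, 7 mm). Withdrawing.

```bash
python3 -m pendant '[{"x":0,"y":0,"z":-0.01,"ax":0,"ay":0,"az":0,"claw":1},{"x":0,"y":0,"z":-0.02,"ax":0,"ay":0,"az":0,"claw":1},{"x":0,"y":0,"z":-0.03,"ax":0,"ay":0,"az":0,"claw":1},{"x":0,"y":0,"z":-0.03,"ax":0,"ay":0,"az":0,"claw":1},{"x":0,"y":0,"z":-0.03,"ax":0,"ay":0,"az":0,"claw":1},{"x":0,"y":0,"z":-0.03,"ax":0,"ay":0,"az":0,"claw":1},{"x":0,"y":0,"z":-0.01,"ax":0,"ay":0,"az":0,"claw":1},{"x":0,"y":0,"z":0,"ax":0,"ay":0,"az":0,"claw":1},{"x":0,"y":0,"z":0,"ax":0,"ay":0,"az":0,"claw":1},{"x":0,"y":0,"z":0,"ax":0,"ay":0,"az":0,"claw":1}]'
python3 - <<'E'
from h import *
im,d,c=shot('scene'); o=np.load('scene.npz')['im'].astype(int)
s=(np.abs(im.astype(int)-o).max(-1)>40).astype('uint8'); print('changed px lamp area',s[195:265,140:225].sum()); cv2.imwrite('pics/e.png',im[...,::-1])
E
```

```text
time_s: 9.2
position: [0.5501, 0.2729, 0.1907]
tcp_rot: [0.0, 0.982, 0.186, -0.002]
force: [-0.1, 0.0, -1.2]
width: -0.0003
gripper_force: 0.0
changed px lamp area 0
```

View pics/e.png

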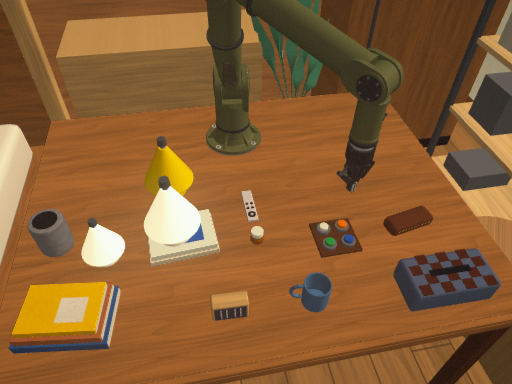

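The lamp (165,183), the tray (335,237) and the other objects are where they started, and the gripper at (350,185) is clear of everything.

```bash
python3 -c "
from bench import job; print(job.job_done())"
```

```text
the job is handed in; nothing more can be done
None
```

I pressed the lamp tip about 6 mm at about 4 N, then pressed the amber button to its stop and released it; the arm is clear, nothing looks moved, and the job is handed in (no verdict was shown).

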